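Pin the welding fence with its thumbscrew

TASK

Set the green fence bracket: take the black-tabbed thumbscrew out of the wooden stand, put it through the bracket's hole and, pressing only lightly, slide the bracket along its rail away from the end where it starts until the screw finds the hidden hole in the rail underneath; then push it home so that its collar sits flat on the bracket's rubber washer, and let go. Never press or lever hard on the rail or bracket (stay under 30 N), leave the red-tabbed screw in its stand, and do not disturb the other things.

Things in the scene. Friction and masses are not known exactly. Their poses are not given: they have to be found in the camera images.
- fence_rail: Dark steel rail fixed to the cabinet top, 198 mm long (its y), 70 mm wide (its x; small feet reach 110 mm), 30 mm high; origin at the centre of its underside, z up. The black screw must press on rail, nut and bracket together with less than 30 N at all times.
- slot (a point): Point on the rail's top over its origin. Slot in the top: 18 mm wide, y = -42 to +47 mm. A sprung steel nut (top 15.5 mm below bracket_hole, gives down 6 N/mm, at most 4 mm) is locked in it and has one plain hole on x = 0, 12 mm wide, 21 mm deep, bevelled 1 mm. Its y is unknown: -28 to +22 mm, always 6 to 68 mm to -y of where bracket_hole starts. Hidden by the bracket: feel for it.
- bracket_hole (a point): Centre of the upper mouth of the green bracket's through hole, 44 mm over the cabinet top, on top of a soft black rubber washer (23 mm wide, bore 13 mm, 6 mm high, gives 2.5 N/mm). Below it the plate, 8 mm thick, hole 12.5 mm, lies on the rail. Axes as the rail's. It slides along the rail's y only, about 2 N friction, starting at y = +28 to +40 mm in the rail's frame and reaching -34 mm.
- fence_face (a point): Middle of the upper edge of the bracket's upright fence face (6 mm thick, along the plate's +x edge), 74 mm over the cabinet top. Seen from bracket_hole the plate reaches 16 mm to +y, 80 mm to -y, 30 mm to -x and 38 mm to +x, and the fence face stands 36 to 43 mm to +x.
- black_screw: Thumbscrew with a black tab, 40 to 85 g, upright in a hole of the wooden stand. Origin: centre of the underside of its steel collar (19 mm wide, 4 mm thick), z up. Shank 10 mm wide, reaching 32 mm below the origin, last 2.5 mm tapered to 8.5 mm; no working thread, it slips straight in. On the nut beside the hole its origin is 16.5 mm above bracket_hole; fully home it is level with it.
- screw_tab (a point): Middle of the black screw's flat grip tab: 14 mm thick (screw's y), 28 mm wide (x), from 4 to 32 mm above the screw's origin. Pinch it across its thickness, finger tips just above the collar.
- red_screw: The same thumbscrew with a red tab, in the other hole of the stand; to be left there.
- screw_stand: Fixed wooden block 44 x 110 x 42 mm (x, y, z), origin at the centre of its underside; two holes 12 mm wide, 36 mm deep, at y = -30 and +30 mm hold the screws, collars resting on its top.
- flat_file: File with wooden handle, 305 mm long, lying at the left edge; bystander.
- locking_pliers: Locking pliers, 162 mm long, lying at the right edge; bystander.
- weld_magnet: Arrow-shaped welding magnet 69 x 102 x 14 mm, near right; bystander.
- tape_measure: Yellow pocket tape 67 x 82 x 38 mm, near left; bystander.
- spatter_spray: Spray can, 52 mm diameter, 203 mm tall, standing at the far left corner; bystander.
- cut_bracket: Rusty flat corner bracket 75 x 100 x 5 mm, lying at the far right; bystander.
- nut_0: Hexagon nut, 27 mm, lying at the far edge; bystander.
- bolt_2: Hexagon bolt, 58 mm long, lying at the far edge; bystander.
Mind the look-alikes: they are no part of the job. Of the things that look like the black_screw, the smallest one is meant.

How it is judged:
By the outcome, as a careful person would: the job done as asked, in the order asked, and still so for the second after the job is handed in, with the robot touching nothing.
It also fails if it takes over 53 s, if anything falls off the work surface, if the arm or the gripper's body presses on something with over 40 N, if the wrist force passes 120 N, or if a joint passes its speed limit or range.

ROBOT

A 6-joint arm with a two-finger parallel gripper is mounted at the origin on a cart in front of the work surface, level with it; the furniture and walls round the work are solid. World frame = base frame: x ahead of the robot, y to its left, z up, the work surface at z = 0. Lengths are in mm, angles in rad, forces in N, time in s.
With the tool pointing down it reaches from about 300 to 775 mm from the base axis. Payload 14.6 kg.
Tool frame: the origin (TCP) lies at the very end of the fingers, on their centre line; the grasp point (between the pads) lies 19 mm behind it; z points along the fingers, y is the line along which they close (so a half turn about z gives the same grasp; the last joint's range is limited). The gripper opens to 94 mm and grips with 3 to 60 N. Pads are 16 mm wide; open, the fingers measure 119 mm over their backs; the gripper's body (75 mm by 177 mm) begins 78 mm behind the grasp point.
Start: joints at [1.22, 0.3, 1.521, -0, 1.321, -0.067], TCP at [154.001, 527.989, 167.346] pointing down, gripper open.
Joint ranges: [-3.03, 3.03], [-0.79, 2.21], [0.23, 2.52], [-1.04, 4.18], [0, 3.07], [-2.55, 2.55]. Speed limits (rad/s): [2.22, 2.22, 2.57, 3.14, 3.14, 3.14].

INTERFACE

Orientations are given as [roll, pitch, yaw] about the fixed x, y, z axes, in that order (R = Rz(yaw) Ry(pitch) Rx(roll)).
In Python, from cell import manip gives the robot as it stands.
- The arm moves only by the tool servo_tool, never from a script. Its argument "motion" is a list that holds one entry, the list of rows, each a list of 7 numbers: the shift along the world's x, y, z as a fraction of full scale, then the turn, a rotation vector about the world's x, y, z as a fraction of full scale, then the closure, from 0 (fully open) to 1 (shut). In form: [[[x, y, z, rx, ry, rz, gripper], ...]]. A call has 1 to 10 rows; each row is the pose to reach, as a shift and turn from the pose commanded when the call began, turning the shorter way round; what a row does not reach only later rows make up. Full scale, the value 1, is 0.5 m for a shift and pi rad for a turn. A row lasts 1/10 s, in which the tool goes at most 50 mm and 8.59 degrees, less where a joint would pass 70% of its speed; a pose out of reach is approached as far as the arm can. A call with a number of a shift or a turn outside -1 to 1 is refused whole. A call with a gripper value outside its range is refused whole. The fingers move at their own pace and stop on an object; "newtons" is the grip in N (left out, the last holds). Time passes only in rows, so rows that repeat a pose let the fingers close. It gives the time, the measured TCP pose, the force, the opening and the grip force at its end, in the units of the state.
- manip.read_state(): the state, without advancing time (a new reading comes with each control period).
- manip.camera(name): name is "scene" or "top"; returns a dict with "frame" (384x512x3 uint8, red, green, blue), "range_z" (384x512 float32, mm along the optical axis (not along the pixel's ray), 0 where there is no reading), "vfov" (degrees; the focal length in pixels is half the picture's height over the tangent of half this angle, whatever the lens; pixels are square), "cx", "cy" (the principal point, pixels), "cam_to_world" (4x4, takes a point from camera to world coordinates). Camera axes: x right, y down, z forward; pixel columns grow to the right and rows downward; lengths in mm; the calibration is good to about 2 mm. A picture is of the moment at which its call begins.
- manip.sign_off(): hands the job in; it is judged then, once.
The state is a dict: "clock": time; "joints": joint angles; "qd": joint speeds; "effort": joint torques, N m; "eef_pos": TCP position; "eef_rot": TCP orientation; "wrist_force": force on the tool from outside, world axes, zero at the start; "moment": the same for the moment, N m; "finger_gap": finger opening in mm; "finger_force": force on a finger pad.
Only numpy, scipy, OpenCV 4.12 (cv2) and the standard library are available. Lean on these libraries where they do the work, as an engineer would, in place of code of your own. Each camera call takes 0.05 s, during which the arm holds its last target. There are 200 camera calls.

## Working session

There is one attempt and no reset: what is moved stays moved. The work goes in short steps, Python scripts to look and compute and a tool call to move; the robot and the scene stay as the last step left them, time stands still between calls to the robot, and variables do not carry over. Pictures are saved under pics/ and viewed, at most 10 in all, crops included, and the job is handed in when it is done.

Besides the shell and the picture viewer there is one more tool, called after "Call:" as name(argument=value, ...) on one line, values as JSON. servo_tool: Moves the arm, as the interface text tells. Its arguments: {"type":"object","properties":{"motion":{"type":"array"},"newtons":{"type":"number"}},"required":["motion"]}

```bash
mkdir -p pics; cat > h.py <<'E'
import numpy as np, cv2
from cell import manip
def pts(c):
    h,w=c["range_z"].shape; f=h/2/np.tan(np.radians(c["vfov"])/2)
    u,v=np.meshgrid(np.arange(w),np.arange(h)); z=c["range_z"]
    P=np.stack([(u-c["cx"])/f*z,(v-c["cy"])/f*z,z],-1)
    M=np.array(c["cam_to_world"]); W=P@M[:3,:3].T+M[:3,3]; W[z==0]=np.nan
    return W
def save(c,n,box=None,s=1):
    im=c["frame"][...,::-1]
    if box: im=im[box[1]:box[3],box[0]:box[2]]
    cv2.imwrite("pics/"+n,cv2.resize(im,None,fx=s,fy=s,interpolation=cv2.INTER_CUBIC))
E
python3 - <<'E'
from h import *
import pickle
for n in ("scene","top"):
    c=manip.camera(n); pickle.dump(c,open(n+".pkl","wb")); save(c,n+".png",s=1.5); print(n,c["vfov"],c["cx"],c["cy"],np.round(c["cam_to_world"],3).tolist())
print(manip.read_state())
E
```

```text
scene 57.831419053300806 250.56168287812176 190.75993847908873 [[0.674, -0.312, 0.669, -15.932], [-0.738, -0.283, 0.612, -559.89], [-0.001, -0.907, -0.421, 434.097], [0.0, 0.0, 0.0, 1.0]]
top 55.48664195201258 253.4424479711443 193.55781139010531 [[-0.016, -0.992, 0.127, 447.952], [-1.0, 0.014, -0.016, 8.331], [0.014, -0.127, -0.992, 948.749], [0.0, 0.0, 0.0, 1.0]]
{'clock': 0.1, 'joints': array([ 1.22037626e+00,  3.00413719e-01,  1.52149352e+00, -9.91878046e-06,
        1.32068767e+00, -6.66139295e-02]), 'qd': array([-3.86492301e-04, -6.89625186e-04, -1.61625584e-03,  4.61704756e-04,
       -8.20433054e-04, -3.17580389e-05]), 'effort': array([ 2.88951553e-03, -5.32645404e+01, -3.53277576e+01,  7.09863100e-02,
        2.35110271e-02, -1.28463350e-05]), 'eef_pos': array([153.92978744, 527.74924169, 166.85486102]), 'eef_rot': array([-3.14059198e+00, -5.71286170e-05,  2.85778895e+00]), 'wrist_force': array([ 0.65100418, -0.4106289 , -0.07846635]), 'moment': array([-0.0170312 ,  0.01540727, -0.04409554]), 'finger_force': 0.0, 'finger_gap': 94.16210487503648}
```

View pics/scene.png

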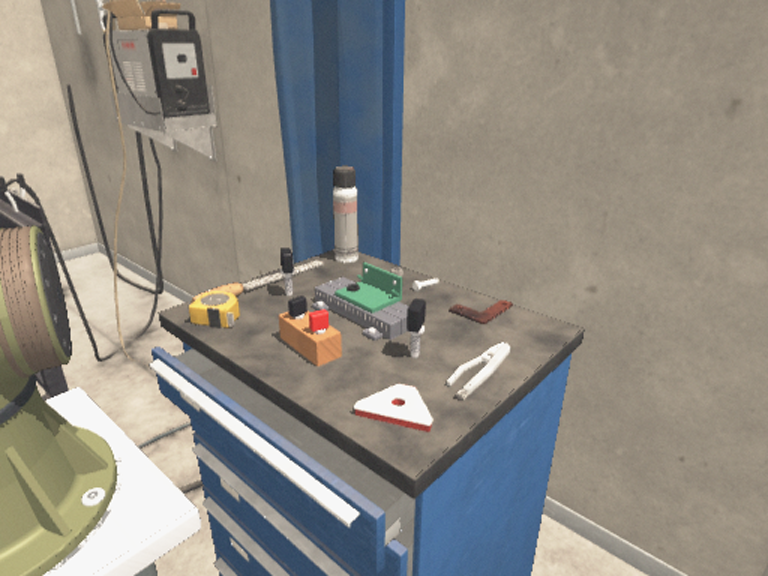

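View pics/top.png

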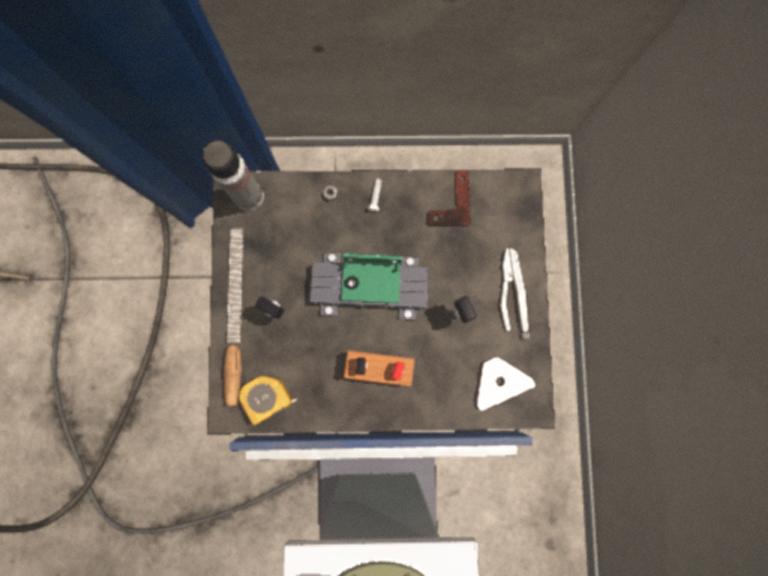

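The scene shows three black-tabbed screws (scene.png pixels): one in the stand at (297,305), and free-standing ones at (287,268) and (416,325). The stand one fits the text and looks smallest; top.png shows it at (360,367), the red one at (397,371), the bracket hole at (351,283). I'll confirm it in an enlarged crop and measure.

```bash
python3 - <<'E'
from h import *
import pickle
for n in ("scene","top"):
    c=pickle.load(open(n+".pkl","rb")); W=pts(c); hsv=cv2.cvtColor(c["frame"],cv2.COLOR_RGB2HSV)
    H,S,V=[hsv[...,i].astype(int) for i in range(3)]
    inb=(W[...,0]>280)&(W[...,0]<800)&(abs(W[...,1])<330)&(W[...,2]>3)
    for name,m in dict(green=(H>65)&(H<95)&(S>80),orange=(H>5)&(H<18)&(S>120)&(W[...,0]<480),red=((H<5)|(H>174))&(S>150)&(W[...,2]>40),black=(V<60)&(W[...,2]>25)).items():
        k,l,st,ce=cv2.connectedComponentsWithStats((m&inb).astype(np.uint8))
        for i in range(1,k):
            if st[i,4]<15: continue
            P=W[l==i]; r=None
            if name in("green","orange"):
                t=P[abs(P[:,2]-(38 if name=="green" else 42))<5]
                if len(t)>10: r=cv2.minAreaRect(t[:,:2].astype(np.float32))
            print(n,name,st[i],ce[i].round(1),"med",np.median(P,0).round(1),"lo",np.percentile(P,3,0).round(1),"hi",np.percentile(P,97,0).round(1),r and np.round(np.hstack([r[0],r[1],r[2]]),1))
a=pickle.load(open("top.pkl","rb"));b=pickle.load(open("scene.pkl","rb"))
save(a,"c_top.png",(195,155,325,265),6);save(b,"c_sc.png",(180,160,290,245),7)
E
```

```text
scene green [224 178  44  30 608] [249.1 194.5] med [591.8  -3.7  38.3] lo [546.5 -40.8  33. ] hi [616.   46.7  70.8] [581.8   5.3  93.8  72.5  85.7]
scene orange [186 208  42  35 798] [206.6 225.5] med [419.8 -31.2  30.7] lo [408.3 -59.4   4.8] hi [448.7  46.1  43.1] [435.8  -2.6 112.   43.4  82. ]
scene red [206 207  13  14 143] [212.2 213.2] med [428.8 -37.4  63.3] lo [418.6 -42.7  49.1] hi [442.3 -27.5  74.6] None
scene black [222 114   5  10  31] [223.3 118.9] med [720.1 227.6 182.6] lo [717.8 219.2 169.2] hi [725.8 239.1 194.2] None
scene black [187 169   8  13  76] [190.6 175.6] med [525.2 156.7  69.1] lo [519.1 151.9  55.1] hi [533.6 181.2  86.6] None
scene black [193 200  11  11  82] [197.8 205.5] med [435.6  21.   58.9] lo [426.9  18.4  48.7] hi [450.3  29.3  69.7] None
scene black [272 203  11  18 138] [276.6 212.7] med [ 512.3 -151.    70.9] lo [ 507.8 -157.    55.2] hi [ 537.8 -143.2   86.7] None
top green [228 169  39  33 980] [248.  185.8] med [584.3   7.   38.6] lo [550.1 -35.   35.4] hi [615.7  52.7  74.4] [580.5   9.8  93.9  66.5  85.8]
top orange [150 231  11  39 354] [154.6 250. ] med [427.8 241.5  26.2] lo [383.8 232.3  18.4] hi [472.3 253.4  30.9] None
top orange [229 234  47  23 678] [252.3 245. ] med [436.2  -0.8  42.6] lo [411.6 -54.3  39.1] hi [459.1  50.9  47.7] [436.3  -2.  109.8  43.9  82. ]
top red [261 242   8  11  64] [264.8 247. ] med [431.5 -30.8  74. ] lo [419.8 -38.3  66.2] hi [443.2 -23.5  77.1] None
top black [135  98  24  21 155] [149.4 111.6] med [723.1 215.1 189.5] lo [717.9 201.5 172.7] hi [749.  242.4 201.8] None
top black [171 199  18  13 119] [179.2 205.1] med [532.8 170.1  89.9] lo [520.5 153.2  68.3] hi [545.2 187.3  92.6] None
top black [303 200   9  15  54] [307.2 207. ] med [ 524.1 -132.7   86.1] lo [ 509.1 -140.4   67. ] hi [ 539.5 -126.4   91.3] None
```

View pics/c_top.png

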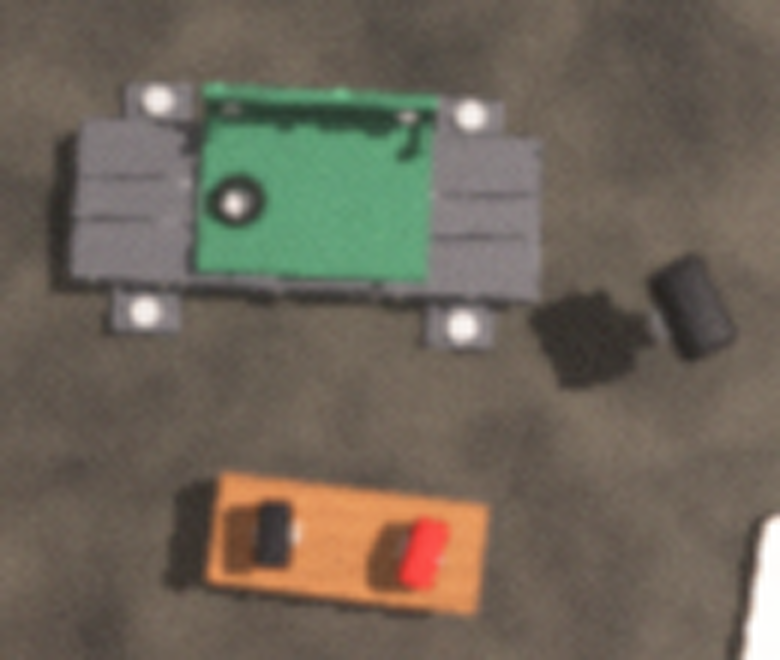

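View pics/c_sc.png

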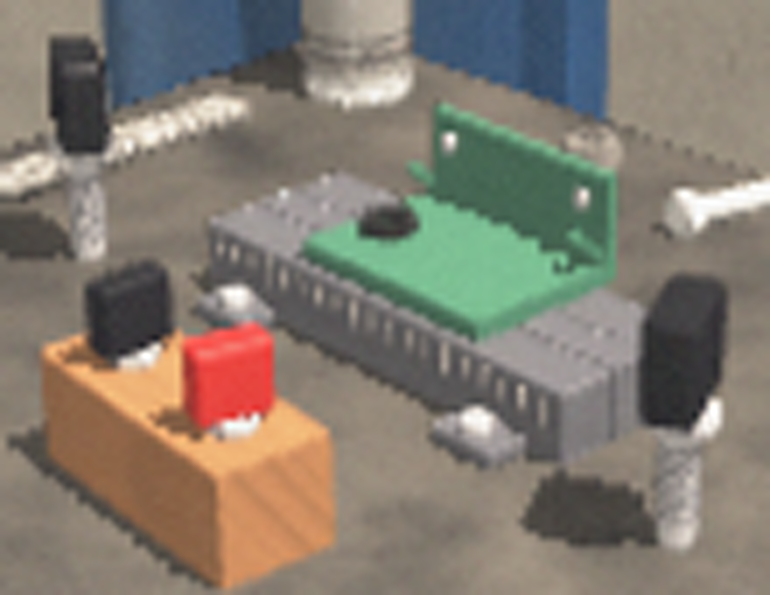

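c_top shows the stand's black tab at (275,533), the red one at (425,553), and the washer at (236,201). c_sc shows the stand's black tab at (128,310). The free-standing ones at (80,100) and (685,350) are clearly larger, so the stand one is meant.

```bash
cat >> h.py <<'E'
def ray(c,u,v):
    h=c["frame"].shape[0]; f=h/2/np.tan(np.radians(c["vfov"])/2); M=np.array(c["cam_to_world"])
    return M[:3,3], M[:3,:3]@np.array([(u-c["cx"])/f,(v-c["cy"])/f,1])
def cast(c,u,v,z):
    o,d=ray(c,u,v); return o+d*(z-o[2])/d[2]
def tri(c1,p1,c2,p2):
    o1,d1=ray(c1,*p1);o2,d2=ray(c2,*p2); s=np.linalg.lstsq(np.stack([d1,-d2],1),o2-o1,rcond=None)[0]
    a,b=o1+s[0]*d1,o2+s[1]*d2; return (a+b)/2,np.linalg.norm(a-b)
def blob(c,m,box):
    q=np.zeros(m.shape,np.uint8); q[box[1]:box[3],box[0]:box[2]]=m[box[1]:box[3],box[0]:box[2]]
    k,l,st,ce=cv2.connectedComponentsWithStats(q); i=1+np.argmax(st[1:,4]); return ce[i],st[i],l==i
E
python3 - <<'E'
from h import *
import pickle
T=pickle.load(open("top.pkl","rb"));S=pickle.load(open("scene.pkl","rb"))
for n,c,bw,bt in (("top",T,(227,180,243,196),(230,234,246,252)),("scene",S,(226,184,244,197),(190,195,207,214))):
    V=c["frame"].max(2); sat=V.astype(int)-c["frame"].min(2)
    W=pts(c)
    ce,st,l=blob(c,(V<80)&(sat<25),bw); print(n,"washer",ce,st, "bbox ctr cast",cast(c,st[0]+(st[2]-1)/2,st[1]+(st[3]-1)/2,44).round(1),np.nanmedian(W[l],0).round(1))
    ce,st,l=blob(c,(V<75)&(sat<25),bt); P=W[l]; t=P[(P[:,2]>70)&(P[:,2]<79)]; print("tab",ce,st,"top n",len(t),t.mean(0).round(1) if len(t) else 0, np.median(P,0).round(1))
    if len(t)>8: print(cv2.minAreaRect(t[:,:2].astype(np.float32)))
    # rail top
    m=(abs(W[...,2]-30)<3)&(sat<30)&(W[...,0]>530)&(W[...,0]<640)&(abs(W[...,1])<130)
    r=cv2.minAreaRect(W[m][:,:2].astype(np.float32)); print("rail",r,m.sum())
# bolts on feet, in top crop
V=T["frame"].min(2)
k,l,st,ce=cv2.connectedComponentsWithStats((V>150).astype(np.uint8))
for i in range(1,k):
    if 4<st[i,4]<60 and 200<ce[i][0]<290 and 165<ce[i][1]<212: print("white",ce[i].round(1),st[i,4],cast(T,*ce[i],10).round(1),pts(T)[l==i].mean(0).round(1))
E
```

```text
top washer [233.71428571 187.92857143] [230 185   9   7  28] bbox ctr cast [578.3  42.3  44. ] [578.3  44.8  43.3]
tab [239.56410256 243.66666667] [238 239   5  10  39] top n 37 [440.1  29.2  74.6] [nan nan nan]
((440.70758056640625, 28.17254638671875), (9.532232284545898, 21.216875076293945), 89.08841705322266)
rail ((576.9541625976562, 12.621475219726562), (197.88711547851562, 69.87627410888672), 86.4107666015625) 1097
scene washer [234.82608696 191.65217391] [232 190   7   4  23] bbox ctr cast [573.4  35.1  44. ] [573.8  38.5  42.6]
tab [197.76521739 204.33913043] [192 198  12  13 115] top n 21 [437.4  22.8  72.7] [nan nan nan]
((438.1935119628906, 22.748149871826172), (9.232044219970703, 25.624950408935547), 64.7772216796875)
rail ((577.5618896484375, 12.145462036132812), (200.49032592773438, 72.9180908203125), 86.2602767944336) 476
white [221. 171.] 21 [628.5  77.   10. ] [628.2  76.9  11.5]
white [272.9 173.9] 22 [618.9 -58.4  10. ] [618.6 -58.3  12. ]
white [233.5 188.5] 6 [581.9  44.8  10. ] [579.2  44.1  28.7]
white [219.  206.5] 22 [535.6  82.6  10. ] [535.4  82.5  12.1]
white [271.7 209. ] 24 [527.1 -53.2  10. ] [527.  -53.1  11.2]
```

Call:
servo_tool(motion=[[[0.573,-1.0,-0.074,0,0,0.0665,0.57],[0.573,-1.0,-0.074,0,0,0.0665,0.57],[0.573,-1.0,-0.074,0,0,0.0665,0.57],[0.573,-1.0,-0.074,0,0,0.0665,0.57],[0.573,-1.0,-0.074,0,0,0.0665,0.57],[0.573,-1.0,-0.074,0,0,0.0665,0.57],[0.573,-1.0,-0.074,0,0,0.0665,0.57],[0.573,-1.0,-0.074,0,0,0.0665,0.57],[0.573,-1.0,-0.074,0,0,0.0665,0.57],[0.573,-1.0,-0.074,0,0,0.0665,0.57]]], newtons=15)

```text
clock: 1.1
eef_pos: [402.2, 93.8, 135.3]
eef_rot: [3.142, 0.0, 3.067]
wrist_force: [0.9, 1.1, -0.5]
finger_gap: 40.6
finger_force: 0.0
```

Call:
servo_tool(motion=[[[0,0,0,0,0,0,0.57],[0,0,0,0,0,0,0.57],[0,0,0,0,0,0,0.57]]])

```text
clock: 1.4
eef_pos: [401.2, 96.6, 135.3]
eef_rot: [3.142, -0.0, 3.068]
wrist_force: [0.1, 0.4, -0.1]
finger_gap: 40.2
finger_force: 0.0
```

Call:
servo_tool(motion=[[[0.0784,-0.1372,-0.08,0,0,0,0.57],[0.0784,-0.1372,-0.08,0,0,0,0.57],[0.0784,-0.1372,-0.08,0,0,0,0.57],[0.0784,-0.1372,-0.08,0,0,0,0.57]]])

```text
clock: 1.8
eef_pos: [440.4, 28.3, 95.3]
eef_rot: [3.141, -0.001, 3.067]
wrist_force: [0.2, -1.1, 0.9]
finger_gap: 40.5
finger_force: 0.0
```

```bash
python3 - <<'E'
from h import *
c=manip.camera("scene"); save(c,"s2.png",(150,100,290,250),5); print(manip.read_state()["eef_pos"])
E
```

```text
[440.55634302  28.55525568  95.72234615]
```

View pics/s2.png

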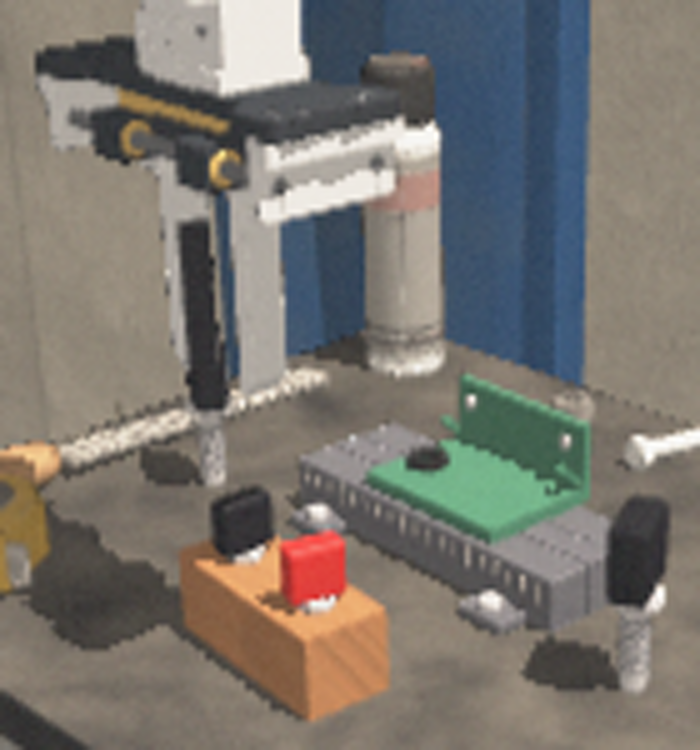

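The fingers (tips about (205,408) and (262,390)) straddle the black tab (243,520), clear of the red one (313,568). Now descend and grip.

Call:
servo_tool(motion=[[[0,0,-0.04,0,0,0,0.57],[0,0,-0.07,0,0,0,0.57],[0,0,-0.093,0,0,0,0.57],[0,0,-0.093,0,0,0,0.8],[0,0,-0.093,0,0,0,1],[0,0,-0.093,0,0,0,1],[0,0,-0.093,0,0,0,1],[0,0,-0.093,0,0,0,1],[0,0,-0.093,0,0,0,1]]], newtons=20)

```text
clock: 2.75
eef_pos: [440.9, 27.2, 49.1]
eef_rot: [3.142, 0.0, 3.067]
wrist_force: [0.3, 0.7, 0.9]
finger_gap: 0.6
finger_force: 0.0
```

The fingers closed on nothing, so I'll look again.

```bash
python3 - <<'E'
from h import *
a=manip.camera("scene");b=manip.camera("top")
f=lambda c,x:cv2.resize(c["frame"][x[1]:x[3],x[0]:x[2],::-1],(400,400),interpolation=cv2.INTER_CUBIC)
cv2.imwrite("pics/s3.png",np.hstack([f(a,(160,150,260,250)),f(b,(200,170,300,270))])); print(manip.read_state())
E
```

```text
{'clock': 2.85, 'joints': array([-2.13841607e-02,  2.07941645e-01,  1.94039905e+00, -2.17270260e-05,
        9.93171217e-01, -1.51716999e+00]), 'qd': array([-6.26753781e-04,  6.21983148e-04,  1.14673452e-03,  4.93405309e-05,
        6.01940430e-04,  6.22311649e-04]), 'effort': array([ 1.32843692e-02, -4.18887877e+01, -2.93571192e+01, -9.76439420e-03,
        7.78452773e-02,  6.29306905e-04]), 'eef_pos': array([440.86932733,  27.17369112,  48.93980698]), 'eef_rot': array([-3.14157880e+00,  8.16058437e-05,  3.06659402e+00]), 'wrist_force': array([-0.01490642,  0.37792175, -0.60589057]), 'moment': array([-0.04191138,  0.0201183 , -0.0447218 ]), 'finger_force': 0.0, 'finger_gap': 0.21324887725193334}
```

View pics/s3.png

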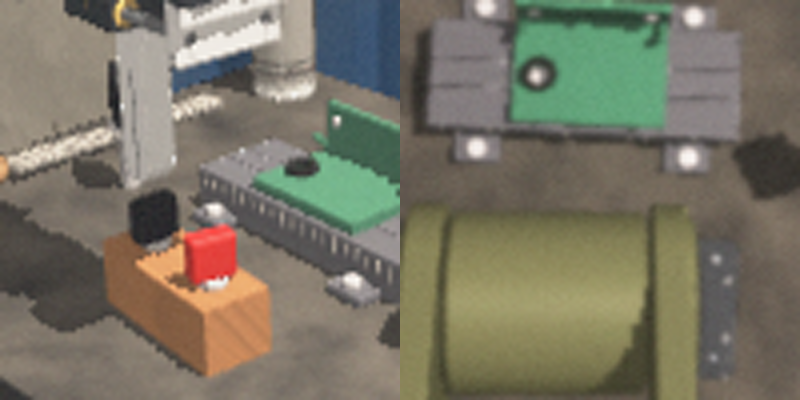

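```bash
python3 - <<'E'
from h import *
c=manip.camera("scene"); W=pts(c)
for v in range(160,214,3): print(v,[tuple(np.round(W[v,u]).astype(int)) if W[v,u,0]==W[v,u,0] else None for u in range(188,206,4)])
t=manip.camera("top"); print(t["cam_to_world"][:3,3].round())
E
```

```text
160 [(np.int64(1199), np.int64(1066), np.int64(-284)), (np.int64(431), np.int64(24), np.int64(173)), (np.int64(434), np.int64(14), np.int64(175)), (np.int64(444), np.int64(12), np.int64(173)), (np.int64(404), np.int64(-51), np.int64(199))]
163 [(np.int64(1202), np.int64(1073), np.int64(-306)), (np.int64(432), np.int64(25), np.int64(166)), (np.int64(435), np.int64(15), np.int64(167)), (np.int64(445), np.int64(14), np.int64(165)), (np.int64(402), np.int64(-52), np.int64(193))]
166 [(np.int64(534), np.int64(178), np.int64(91)), (np.int64(433), np.int64(29), np.int64(157)), (np.int64(433), np.int64(14), np.int64(161)), (np.int64(446), np.int64(16), np.int64(157)), (np.int64(402), np.int64(-52), np.int64(187))]
169 [(np.int64(520), np.int64(160), np.int64(91)), (np.int64(434), np.int64(30), np.int64(150)), (np.int64(434), np.int64(16), np.int64(153)), (np.int64(444), np.int64(14), np.int64(151)), (np.int64(882), np.int64(534), np.int64(-112))]
172 [(np.int64(520), np.int64(162), np.int64(82)), (np.int64(432), np.int64(28), np.int64(143)), (np.int64(433), np.int64(16), np.int64(146)), (np.
[... 2420 characters left out ...]
p.int64(490), np.int64(134), np.int64(1)), (np.int64(428), np.int64(32), np.int64(60)), (np.int64(430), np.int64(20), np.int64(64)), (np.int64(442), np.int64(20), np.int64(59)), (np.int64(454), np.int64(20), np.int64(54))]
208 [(np.int64(482), np.int64(124), np.int64(-1)), (np.int64(440), np.int64(49), np.int64(41)), (np.int64(429), np.int64(20), np.int64(56)), (np.int64(441), np.int64(20), np.int64(52)), (np.int64(459), np.int64(27), np.int64(42))]
211 [(np.int64(423), np.int64(43), np.int64(42)), (np.int64(427), np.int64(33), np.int64(44)), (np.int64(432), np.int64(25), np.int64(45)), (np.int64(439), np.int64(18), np.int64(45)), (np.int64(449), np.int64(15), np.int64(42))]
[448.   8. 949.]
```

The depth image puts the fingertips at z of about 89 while the state reports 49, so the reported height is about 40 mm too low (x and y agree). I'll reopen, go down further in stages and re-measure the tip.

Call:
servo_tool(motion=[[[0,0,0,0,0,0,0.57],[0,0,0,0,0,0,0.57],[0,0,0,0,0,0,0.57],[0,0,0,0,0,0,0.57],[0,0,-0.03,0,0,0,0.57],[0,0,-0.06,0,0,0,0.57],[0,0,-0.06,0,0,0,0.57]]])

```text
clock: 3.65
eef_pos: [439.8, 27.2, 17.5]
eef_rot: [-3.141, -0.003, 3.067]
wrist_force: [0.6, 0.4, -0.1]
finger_gap: 40.4
finger_force: 0.0
```

```bash
python3 - <<'E'
from h import *
c=manip.camera("scene"); W=pts(c)
save(c,"s4.png",(160,150,260,250),6)
# near finger faces: low y side, find lowest bright pixels in gripper region
for u in range(186,214,2):
    col=[(v,*W[v,u].round().astype(int)) for v in range(180,232) if W[v,u,0]==W[v,u,0] and 415<W[v,u,0]<465 and W[v,u,2]>40 and c["frame"][v,u].min()>90]
    if col: print(u,col[-1], end="; ")
s=manip.read_state(); print(s["eef_pos"],s["wrist_force"],s["finger_gap"])
E
```

```text
186 (191, np.int64(433), np.int64(58), np.int64(87)); 188 (201, np.int64(433), np.int64(54), np.int64(61)); 198 (218, np.int64(417), np.int64(-1), np.int64(42)); 200 (220, np.int64(415), np.int64(-10), np.int64(41)); 202 (218, np.int64(422), np.int64(-8), np.int64(43)); 204 (217, np.int64(428), np.int64(-9), np.int64(43)); 206 (222, np.int64(416), np.int64(-29), np.int64(43)); 208 (223, np.int64(417), np.int64(-35), np.int64(43)); 210 (224, np.int64(418), np.int64(-40), np.int64(41)); 212 (225, np.int64(418), np.int64(-47), np.int64(41)); [440.39561121  27.22865626  18.53493772] [-0.25392159 -1.1005566  -0.39257444] 40.19194696887923
```

View pics/s4.png

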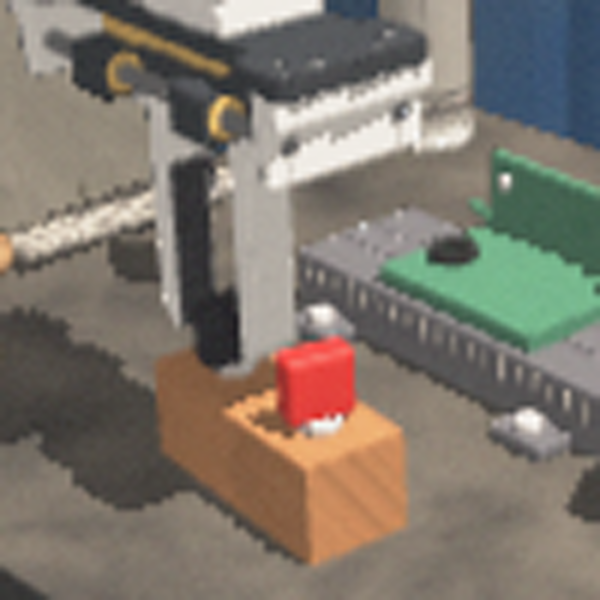

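The fingers now straddle the black tab (215,330), with the near tip at about (240,370) and clear of the red tab (315,380). Tip height is about 57, so lower 7 mm more and grip.

Call:
servo_tool(motion=[[[0,0,-0.014,0,0,0,0.57],[0,0,-0.014,0,0,0,0.8],[0,0,-0.014,0,0,0,1],[0,0,-0.014,0,0,0,1],[0,0,-0.014,0,0,0,1],[0,0,-0.014,0,0,0,1]]], newtons=20)

```text
clock: 4.3
eef_pos: [441.0, 27.2, 12.1]
eef_rot: [3.142, 0.0, 3.067]
wrist_force: [0.0, -0.6, 2.6]
finger_gap: 14.0
finger_force: 20.0
```

Gripped: gap 14 mm at 20 N. Lift it straight out, then carry it over the bracket hole.

Call:
servo_tool(motion=[[[0,0,0.03,0,0,0,1],[0,0,0.08,0,0,0,1],[0,0,0.13,0,0,0,1],[0.06,0.007,0.13,0,0,0,1],[0.13,0.015,0.13,0,0,0,1],[0.2,0.023,0.13,0,0,0.0027,1],[0.277,0.032,0.13,0,0,0.0027,1],[0.277,0.032,0.11,0,0,0.0027,1],[0.277,0.032,0.11,0,0,0.0027,1],[0.277,0.032,0.11,0,0,0.0027,1]]])

```text
clock: 5.3
eef_pos: [578.3, 43.2, 66.5]
eef_rot: [-3.141, -0.001, 3.075]
wrist_force: [0.1, -0.6, -0.3]
finger_gap: 14.1
finger_force: 20.0
```

```bash
python3 - <<'E'
from h import *
import pickle
a=manip.camera("scene");b=manip.camera("top");pickle.dump(a,open("s5.pkl","wb"))
f=lambda c,x:cv2.resize(c["frame"][x[1]:x[3],x[0]:x[2],::-1],(400,400),interpolation=cv2.INTER_CUBIC)
cv2.imwrite("pics/s5.png",np.hstack([f(a,(210,150,260,200)),f(b,(200,150,280,230))]))
for _ in range(1): s=manip.read_state(); print(s["eef_pos"],s["wrist_force"],s["finger_gap"])
E
```

```text
[578.79679796  43.11999293  67.4037721 ] [-0.01068191 -0.38229387 -0.25357805] 13.458709216344046
```

View pics/s5.png

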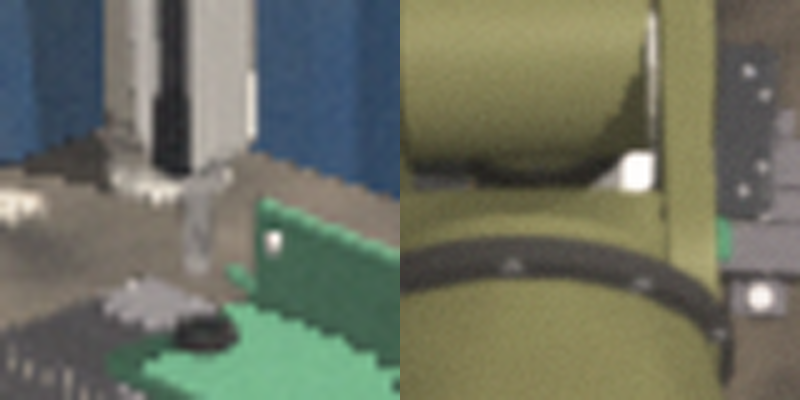

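The left panel shows the shank (tip at (197,270)) just above the washer (centre about (206,330)). The top view is blocked by the arm, so I'll get the subpixel columns from the scene view.

```bash
python3 - <<'E'
from h import *
import pickle
A=pickle.load(open("scene.pkl","rb"));B=pickle.load(open("s5.pkl","rb")); W=pts(B)
g0=A["frame"].astype(int);g1=B["frame"].astype(int)
print("shank depth")
for v in range(172,187):
    print(v,[int(W[v,u,0]) if W[v,u,0]==W[v,u,0] else 0 for u in range(228,242)],B["frame"][v,228:242].sum(1)//3)
print("washer gray");
for v in range(187,197): print(v,B["frame"][v,228:244].sum(1)//3)
# rays: predicted pixel of points under top-derived hole and current tool
def proj(c,p):
    M=np.array(c["cam_to_world"]);q=M[:3,:3].T@(np.array(p)-M[:3,3]);f=192/np.tan(np.radians(c["vfov"])/2);return c["cx"]+f*q[0]/q[2],c["cy"]+f*q[1]/q[2]
for p in [(579.3,43.3,44),(579.3,43.3,65),(578.8,43.2,65)]: print(p,np.round(proj(B,p),2))
T=pickle.load(open("top.pkl","rb")); print("top pred",[np.round(proj(T,p),2) for p in [(579.3,43.3,44),(579.3,43.3,30)]])
print(T["frame"][182:194,226:243].sum(2)//3)
E
```

```text
shank depth
172 [717, 724, 722, 571, 570, 571, 571, 573, 576, 581, 754, 760, 763, 764] [181 163 150 122 109 138 143 142 148 142 161 117 108 111]
173 [719, 719, 722, 726, 729, 571, 573, 578, 742, 749, 750, 752, 755, 756] [204 205 209 207 180 151 152 151 144 146 123 108 115 116]
174 [717, 722, 723, 727, 727, 575, 574, 577, 581, 739, 744, 746, 750, 750] [145 220 188 191 138 137 138 138 125 123 113 114 115 117]
175 [714, 720, 717, 721, 725, 574, 573, 577, 581, 733, 734, 742, 742, 744] [115 160 133 134 101 121 135 133 122 116 116 117 116 108]
176 [708, 713, 712, 717, 717, 573, 576, 577, 581, 726, 732, 733, 734, 739] [113 114 114 114 100 118 135 133 113 117 119 119 123 111]
177 [703, 706, 710, 711, 710, 573, 574, 578, 580, 722, 725, 725, 729, 732] [113 116 116 114 107 127 134 133 112 119 120 121 126 110]
178 [697, 698, 702, 706, 706, 573, 576, 577, 582, 719, 718, 721, 722, 725] [117 114 116 116 117 132 121 132 115 127 129 127 128 111]
179 [690, 691, 696, 698, 700, 573, 574, 578, 582, 712, 712, 714, 716, 719] [114 116 115 116 121 133 118 117 117 133 135 132 133 112]
180 [687, 689, 688, 693,
[... 1929 characters left out ...]
 92 114 118 109  92  81  75  73  83 101 117 118 125 124 123]
 [140  95 101 119 108  85  64  59  63  59  60  76  95 117 122 127 122]
 [126  99 106 104  82  64  69  88  90  78  64  61  79 111 123 126 122]
 [113  96 102  82  57  59 101 161 153 117  92  67  69  98 122 127 123]
 [113  93 102  75  59  72 137 209 205 148 105  73  65  94 120 124 126]
 [112  94 103  76  58  77 147 210 209 149 101  66  66 101 119 123 125]
 [116  99 103  83  64  59 100 151 165 113  76  61  82 108 121 125 125]
 [116  97 109 105  83  64  62  80  95  74  67  75  99 120 124 126 127]
 [102  88 107 116 112 101  81  72  73  77  90 106 116 125 123 124 123]
 [105  88 106 119 122 118 115 109 109 110 114 121 122 127 123 125 125]]
```

Shank column 234.5 and washer column 234.5 agree, so it is aligned to within about 1 mm. Descend into the soft washer while watching the force.

Call:
servo_tool(motion=[[[0,-0.0006,-0.02,0,0,0,1],[0,-0.0006,-0.036,0,0,0,1],[0,-0.0006,-0.044,0,0,0,1],[0,-0.0006,-0.05,0,0,0,1],[0,-0.0006,-0.05,0,0,0,1]]])

```text
clock: 5.9
eef_pos: [579.1, 42.9, 41.4]
eef_rot: [-3.142, -0.001, 3.075]
wrist_force: [-0.5, 0.5, -0.7]
finger_gap: 13.8
finger_force: 20.0
```

Call:
servo_tool(motion=[[[0,0,-0.006,0,0,0,1],[0,0,-0.011,0,0,0,1],[0,0,-0.016,0,0,0,1],[0,0,-0.016,0,0,0,1]]])

```text
clock: 6.3
eef_pos: [579.1, 42.9, 33.5]
eef_rot: [-3.142, -0.001, 3.075]
wrist_force: [0.3, 0.2, -1.1]
finger_gap: 14.0
finger_force: 20.0
```

Call:
servo_tool(motion=[[[0,0,-0.003,0,0,0,1],[0,0,-0.006,0,0,0,1],[0,0,-0.008,0,0,0,1],[0,0,-0.008,0,0,0,1]]])

```text
clock: 6.7
eef_pos: [579.4, 42.9, 30.0]
eef_rot: [3.142, 0.0, 3.075]
wrist_force: [-0.9, -0.0, 3.1]
finger_gap: 13.9
finger_force: 20.0
```

Call:
servo_tool(motion=[[[0,0,-0.0014,0,0,0,1],[-0.0003,-0.004,-0.0014,0,0,0,1],[-0.0005,-0.008,-0.0014,0,0,0,1],[-0.0005,-0.008,-0.0014,0,0,0,1]]])

```text
clock: 7.1
eef_pos: [579.4, 39.1, 29.5]
eef_rot: [3.141, 0.001, 3.075]
wrist_force: [0.2, 4.2, 5.9]
finger_gap: 14.0
finger_force: 20.0
```

Call:
servo_tool(motion=[[[-0.0002,-0.003,-0.0004,0,0,0,1],[-0.0004,-0.006,-0.0004,0,0,0,1],[-0.0004,-0.006,-0.0004,0,0,0,1]]])

```text
clock: 7.4
eef_pos: [579.3, 36.3, 29.4]
eef_rot: [3.141, 0.001, 3.075]
wrist_force: [0.3, 5.2, 6.1]
finger_gap: 13.7
finger_force: 20.0
```

Call:
servo_tool(motion=[[[-0.0002,-0.003,0,0,0,0,1],[-0.0004,-0.006,0,0,0,0,1],[-0.0004,-0.006,0,0,0,0,1]]])

```text
clock: 7.7
eef_pos: [579.1, 33.3, 29.4]
eef_rot: [3.141, 0.001, 3.075]
wrist_force: [-0.2, 5.0, 6.1]
finger_gap: 13.7
finger_force: 20.0
```

Call:
servo_tool(motion=[[[-0.0002,-0.003,0,0,0,0,1],[-0.0004,-0.006,0,0,0,0,1],[-0.0004,-0.006,0,0,0,0,1]]])

```text
clock: 8.0
eef_pos: [578.9, 30.3, 29.4]
eef_rot: [3.141, 0.001, 3.075]
wrist_force: [1.0, 5.3, 6.1]
finger_gap: 13.8
finger_force: 20.0
```

Call:
servo_tool(motion=[[[-0.0002,-0.003,0,0,0,0,1],[-0.0004,-0.006,0,0,0,0,1],[-0.0004,-0.006,0,0,0,0,1]]])

```text
clock: 8.3
eef_pos: [578.7, 27.2, 29.5]
eef_rot: [3.141, 0.001, 3.075]
wrist_force: [0.4, 4.4, 5.9]
finger_gap: 13.9
finger_force: 20.0
```

Call:
servo_tool(motion=[[[-0.0002,-0.003,0,0,0,0,1],[-0.0004,-0.006,0,0,0,0,1],[-0.0004,-0.006,0,0,0,0,1]]])

```text
clock: 8.6
eef_pos: [578.5, 24.2, 29.4]
eef_rot: [3.141, 0.001, 3.075]
wrist_force: [0.4, 5.1, 5.7]
finger_gap: 13.9
finger_force: 20.0
```

Call:
servo_tool(motion=[[[-0.0002,-0.003,0,0,0,0,1],[-0.0004,-0.006,0,0,0,0,1],[-0.0004,-0.006,0,0,0,0,1]]])

```text
clock: 8.9
eef_pos: [578.3, 21.3, 29.5]
eef_rot: [3.141, 0.001, 3.075]
wrist_force: [0.2, 5.7, 6.5]
finger_gap: 14.1
finger_force: 20.0
```

Call:
servo_tool(motion=[[[-0.0002,-0.003,0,0,0,0,1],[-0.0004,-0.006,0,0,0,0,1],[-0.0004,-0.006,0,0,0,0,1]]])

```text
clock: 9.2
eef_pos: [578.2, 18.3, 29.5]
eef_rot: [3.141, 0.001, 3.075]
wrist_force: [1.0, 5.9, 5.6]
finger_gap: 14.2
finger_force: 20.0
```

Call:
servo_tool(motion=[[[-0.0002,-0.003,0,0,0,0,1],[-0.0004,-0.006,0,0,0,0,1],[-0.0004,-0.006,0,0,0,0,1]]])

```text
clock: 9.5
eef_pos: [578.0, 15.3, 29.5]
eef_rot: [3.141, 0.001, 3.075]
wrist_force: [1.2, 4.9, 5.9]
finger_gap: 13.9
finger_force: 20.0
```

Call:
servo_tool(motion=[[[-0.0002,-0.003,0,0,0,0,1],[-0.0004,-0.006,0,0,0,0,1],[-0.0004,-0.006,0,0,0,0,1]]])

```text
clock: 9.8
eef_pos: [577.8, 12.2, 29.4]
eef_rot: [3.141, 0.001, 3.075]
wrist_force: [0.3, 6.2, 6.1]
finger_gap: 13.7
finger_force: 20.0
```

Call:
servo_tool(motion=[[[-0.0002,-0.003,0,0,0,0,1],[-0.0004,-0.006,0,0,0,0,1],[-0.0004,-0.006,0,0,0,0,1]]])

```text
clock: 10.1
eef_pos: [577.6, 9.2, 29.5]
eef_rot: [3.141, 0.001, 3.075]
wrist_force: [0.7, 4.4, 6.2]
finger_gap: 14.3
finger_force: 20.0
```

Call:
servo_tool(motion=[[[-0.0002,-0.003,0,0,0,0,1],[-0.0004,-0.006,0,0,0,0,1],[-0.0004,-0.006,0,0,0,0,1]]])

```text
clock: 10.4
eef_pos: [577.4, 6.2, 29.5]
eef_rot: [3.141, 0.001, 3.075]
wrist_force: [0.7, 5.0, 5.7]
finger_gap: 13.8
finger_force: 20.0
```

Call:
servo_tool(motion=[[[-0.0002,-0.003,0,0,0,0,1],[-0.0004,-0.006,0,0,0,0,1],[-0.0004,-0.006,0,0,0,0,1]]])

```text
clock: 10.7
eef_pos: [577.2, 3.1, 29.4]
eef_rot: [3.141, 0.001, 3.075]
wrist_force: [2.1, 4.6, 5.4]
finger_gap: 13.8
finger_force: 20.0
```

Call:
servo_tool(motion=[[[-0.0002,-0.003,0,0,0,0,1],[-0.0004,-0.006,0,0,0,0,1],[-0.0004,-0.006,0,0,0,0,1]]])

```text
clock: 11.0
eef_pos: [576.4, -0.4, 28.8]
eef_rot: [-3.141, -0.0, 3.075]
wrist_force: [0.6, 2.2, 0.5]
finger_gap: 13.9
finger_force: 20.0
```

The vertical force dropped from 6 N to 0.5 N at y ≈ 0, so the screw has found the hole. Lower it gently.

Call:
servo_tool(motion=[[[0,0,-0.002,0,0,0,1],[0,0,-0.004,0,0,0,1],[0,0,-0.004,0,0,0,1]]])

```text
clock: 11.3
eef_pos: [576.2, -0.2, 26.6]
eef_rot: [-3.141, -0.001, 3.075]
wrist_force: [1.0, 0.8, -0.6]
finger_gap: 13.9
finger_force: 20.0
```

Call:
servo_tool(motion=[[[0,0,-0.004,0,0,0,1],[0,0,-0.008,0,0,0,1],[0,0,-0.01,0,0,0,1],[0,0,-0.01,0,0,0,1]]])

```text
clock: 11.7
eef_pos: [576.4, -0.1, 21.7]
eef_rot: [-3.142, -0.0, 3.075]
wrist_force: [0.4, 0.6, -0.2]
finger_gap: 13.9
finger_force: 20.0
```

Call:
servo_tool(motion=[[[0,0,-0.004,0,0,0,1],[0,0,-0.008,0,0,0,1],[0,0,-0.012,0,0,0,1],[0,0,-0.012,0,0,0,1]]])

```text
clock: 12.1
eef_pos: [576.3, -0.0, 15.6]
eef_rot: [3.142, -0.001, 3.075]
wrist_force: [-0.8, -0.4, -1.3]
finger_gap: 13.8
finger_force: 20.0
```

Call:
servo_tool(motion=[[[0,0,-0.002,0,0,0,1],[0,0,-0.004,0,0,0,1],[0,0,-0.004,0,0,0,1]]])

```text
clock: 12.4
eef_pos: [576.5, -0.1, 13.9]
eef_rot: [-3.142, 0.0, 3.075]
wrist_force: [0.3, 0.8, -1.3]
finger_gap: 13.7
finger_force: 20.0
```

Call:
servo_tool(motion=[[[0,0,-0.002,0,0,0,1],[0,0,-0.003,0,0,0,1],[0,0,-0.003,0,0,0,1]]])

```text
clock: 12.7
eef_pos: [576.6, -0.1, 12.6]
eef_rot: [-3.142, 0.0, 3.075]
wrist_force: [-0.5, -0.4, 3.3]
finger_gap: 13.9
finger_force: 20.0
```

The collar is seated on the washer (3–4 N). Release and retreat upward.

Call:
servo_tool(motion=[[[0,0,0.001,0,0,0,0.6],[0,0,0.001,0,0,0,0.5],[0,0,0.001,0,0,0,0.5],[0,0,0.001,0,0,0,0.5],[0,0,0.06,0,0,0,0.5],[0,0,0.16,0,0,0,0.5],[0,0,0.26,0,0,0,0.5],[-0.1,0,0.36,0,0,0,0.5],[-0.2,0,0.4,0,0,0,0.5],[-0.3,0,0.4,0,0,0,0.5]]])

```text
clock: 13.7
eef_pos: [447.1, -0.1, 211.2]
eef_rot: [-3.142, 0.003, 3.075]
wrist_force: [-0.1, -0.2, 0.7]
finger_gap: 46.8
finger_force: 0.0
```

```bash
python3 - <<'E'
from h import *
a=manip.camera("scene"); save(a,"s6.png",(180,150,290,250),6); W=pts(a)
hsv=a["frame"].max(2); ce,st,l=blob(a,(hsv<75)&(W[...,2]>45)&(W[...,0]>545)&(W[...,0]<610)&(abs(W[...,1])<40),(220,160,280,210))
P=W[l]; print("tab",ce,st,np.median(P,0).round(1),P.min(0).round(1),P.max(0).round(1)); s=manip.read_state(); print(s["eef_pos"],s["clock"],s["wrist_force"])
E
```

```text
tab [245.53535354 189.16161616] [241 184  10  12  99] [569.8  -6.3  64. ] [560.3  -9.7  49.1] [586.3   4.1  76.6]
[4.41015128e+02 2.46253558e-01 2.11305432e+02] 13.75 [0.03700418 0.63726791 2.59291784]
```

View pics/s6.png

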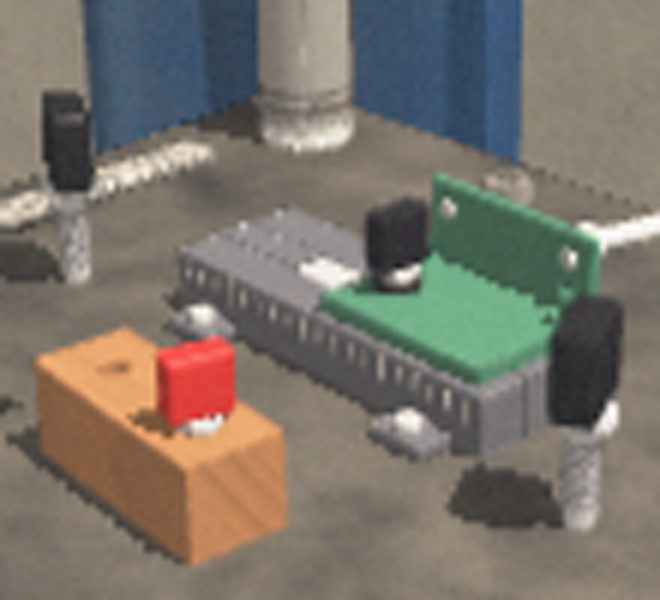

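The black screw stands upright in the bracket at (395,245), collar on the washer and tab top at z ≈ 76 as expected when home. The red screw is still in the stand at (195,385).

Call:
servo_tool(motion=[[[0,0,0,0,0,0,0.5],[0,0,0,0,0,0,0.5],[0,0,0,0,0,0,0.5]]])

```text
clock: 14.05
eef_pos: [448.4, -0.1, 208.6]
eef_rot: [3.142, -0.001, 3.075]
wrist_force: [0.1, 0.7, -0.5]
finger_gap: 46.9
finger_force: 0.0
```

```bash
python3 -c "
from cell import manip
print(manip.sign_off())"
```

```text
the job is handed in; nothing more can be done
None
```

The black-tabbed screw is home through the bracket and in the hidden rail hole, with its collar on the washer; it is released and handed in at about 14 s, with contact forces reading under about 9 N and the red screw left in its stand.

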